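Check and knock home the mounting bosses of lantern pans

TASK

Going along the row of lantern pans from left to right as the robot sees them, try the feeler blade, laid flat on the pan, under the flange of each boss, pushing only lightly: either it slides well in under the flange or it jams at the flange's edge. Then take the mallet and knock down every boss that the blade went under until its flange is tight on the pan, leaving alone those where it jammed. Finally try the blade at every boss once more, again from left to right, to prove that it now jams everywhere, and leave both tools lying on the mat without having disturbed the bottle, the spare boss or the screwdriver.

Things in the scene. Friction and masses are not known exactly. Their poses are not given: they have to be found in the camera images.
- pan_left: the left one of a row of two or three heavy (2.4 kg) aluminium lantern pans (left = larger y; the left or the right one may be absent), standing open side down on the bench: 140 x 140 mm rim on the bench, flat top 116 x 116 mm at 60 mm height. Origin: centre of the underside, z up
- boss_left (a joint): gap in m between the flange of the left boss and the flat top of its pan: 0 = fully home, up to 0.009 at the start. The boss is stiff in its hole: it stays where it is and takes about 7 N of downward push or blows to go down
- seat_left (a point): point on the left pan's flat top (60 mm above the bench), on the upright axis of its boss
- top_left (a point): centre of the top face of the left boss: a steel mounting boss in the middle of the pan, with a round flange 80 mm in diameter and 7 mm thick, a stem on it 40 mm in diameter and 40 mm tall, and a 28 mm shank below, down through the pan, so a blade can enter 26 mm under the flange, from any side. This point is 47 mm above the flange's underside, 107 mm above the bench when home
- pan_middle: the middle one of a row of two or three heavy (2.4 kg) aluminium lantern pans (left = larger y; the left or the right one may be absent), standing open side down on the bench: 140 x 140 mm rim on the bench, flat top 116 x 116 mm at 60 mm height. Origin: centre of the underside, z up
- boss_middle (a joint): gap in m between the flange of the middle boss and the flat top of its pan: 0 = fully home, up to 0.009 at the start. The boss is stiff in its hole: it stays where it is and takes about 7 N of downward push or blows to go down
- seat_middle (a point): point on the middle pan's flat top (60 mm above the bench), on the upright axis of its boss
- top_middle (a point): centre of the top face of the middle boss: a steel mounting boss in the middle of the pan, with a round flange 80 mm in diameter and 7 mm thick, a stem on it 40 mm in diameter and 40 mm tall, and a 28 mm shank below, down through the pan, so a blade can enter 26 mm under the flange, from any side. This point is 47 mm above the flange's underside, 107 mm above the bench when home
- pan_right: the right one of a row of two or three heavy (2.4 kg) aluminium lantern pans (left = larger y; the left or the right one may be absent), standing open side down on the bench: 140 x 140 mm rim on the bench, flat top 116 x 116 mm at 60 mm height. Origin: centre of the underside, z up
- boss_right (a joint): gap in m between the flange of the right boss and the flat top of its pan: 0 = fully home, up to 0.009 at the start. The boss is stiff in its hole: it stays where it is and takes about 7 N of downward push or blows to go down
- seat_right (a point): point on the right pan's flat top (60 mm above the bench), on the upright axis of its boss
- top_right (a point): centre of the top face of the right boss: a steel mounting boss in the middle of the pan, with a round flange 80 mm in diameter and 7 mm thick, a stem on it 40 mm in diameter and 40 mm tall, and a 28 mm shank below, down through the pan, so a blade can enter 26 mm under the flange, from any side. This point is 47 mm above the flange's underside, 107 mm above the bench when home
- gauge: feeler gauge: black upright grip 90 mm long (along its x), 18 mm wide, 34 mm high, with a steel blade 3 mm thick and 24 mm wide that stands out 90 mm from the grip's front (+x), its underside 6 mm above the grip's underside; 0.2 kg. Origin: centre of the grip's underside, z up; it lies on the mat with its underside down
- blade_tip (a point): middle of the blade's front edge, at half its thickness: 135 mm ahead (+x) of the gauge's origin and 7.5 mm above its underside
- mallet: mallet standing on one face of its head: white nylon head, a cylinder 60 mm in diameter and 80 mm tall with upright axis, wooden handle of 20 mm width and 26 mm height that runs level from the head along the mallet's own -x at 40 mm height, ending 179 mm from the head's axis; 0.3 to 0.55 kg, mostly in the head. Origin: centre of the head's lower face
- mallet_grip (a point): point in the handle's middle, close to the head: 55 mm from the head's axis, 40 mm above its lower face
- mat: black rubber tool mat fixed to the bench, 300 mm (its x) by 260 mm (its y), 4 mm thick, both tools lie on it. Origin: centre of its underside
- water_bottle: bystander: upright water bottle, 66 mm in diameter, 200 mm tall; origin at the centre of its underside
- spare_boss: bystander: a spare boss standing on its flange on the bench, 80 mm in diameter, 65 mm tall; origin at the centre of its underside
- driver: bystander: screwdriver lying on the bench between the robot and the pans, under 35 mm high
Not all that is in view belongs to the job. What is shaped like the pan_middle but purple is not meant.

How it is judged:
By the outcome, as a careful person would: the job done as asked, in the order asked, and still so for the second after the job is handed in, with the robot touching nothing.
Of pan_left, pan_right only 1 to 2 are there at a start; the rules pass over those that are not, and their reading is None.
At some moment in a run one of gauge, pan_left, pan_middle, pan_right may be knocked a few centimetres aside while the robot is not near it.
It also fails if it takes over 210 s, if anything falls off the work surface, if the arm or the gripper's body presses on something with over 40 N, if the wrist force passes 120 N, or if a joint passes its speed limit or range.

ROBOT

A 6-joint arm with a two-finger parallel gripper is mounted at the origin on the work surface. World frame = base frame: x ahead of the robot, y to its left, z up, the work surface at z = 0. Lengths are in m, angles in rad, forces in N, time in s.
With the tool pointing down it reaches from about 0.375 to 0.9 m from the base axis. Payload 3.1 kg.
Tool frame: the origin (TCP) lies between the finger pads; the fingertips stand 17 mm ahead of it and the grasp point (between the pads) lies 2 mm behind it; z points along the fingers, y is the line along which they close (so a half turn about z gives the same grasp; the last joint's range is limited). The gripper opens to 85 mm and grips with 20 to 120 N. Pads are 22 mm wide; open, the fingers measure 114 mm over their backs; the gripper's body (76 mm by 85 mm) begins 54 mm behind the grasp point. The pads swing forward as they close: fully open they stand 13 mm farther back than shut.
Start: joints at [1.012, 0.527, 1.433, -0, 1.181, -0.178], TCP at [0.232, 0.58, 0.248] pointing down, gripper open.
Joint ranges: [-3.08, 3.08], [-0.75, 2.2], [0.22, 2.44], [-1.43, 4.57], [0, 2.65], [-2.85, 2.85]. Speed limits (rad/s): [2.79, 2.79, 3.14, 3.14, 3.14, 3.14].

INTERFACE

Orientations are given as a unit quaternion [x, y, z, w].
In Python, from station import sense, vision, order gives the robot as it stands.
- The arm moves only by the shell command python3 -m crank 'ROWS' [OPENING] [FORCE]. ROWS is JSON, a list of rows, each an object with "dp": the shift along the world's x, y, z in units of 30 mm (1.0 is 30 mm), a list of three; "angular": the turn, a rotation vector about the world's x, y, z in degrees, a list of three. In form: [{"dp": [dx, dy, dz], "angular": [ax, ay, az]}, ...]. A call has 1 to 20 rows; each row shifts and turns the commanded pose from where the row before left it; what a row does not reach is not made up. A row lasts 1/10 s, in which the tool goes at most 50 mm and 8.59 degrees, less where a joint would pass 70% of its speed; a pose out of reach is approached as far as the arm can. A call is refused whole if a number of a shift passes 1 or a number of a turn 8.59, either way. A call with a gripper value outside its range is refused whole. OPENING is the closure, from 0 (fully open) to 1 (shut), set as the call begins (- or left out, the last holds). The fingers move at their own pace and stop on an object; FORCE is the grip in N (left out, the last holds). Time passes only in rows, so rows that do not move let the fingers close. It gives the time, the measured TCP pose, the force, the opening and the grip force at its end, in the units of the state.
- sense(): the state, without advancing time (a new reading comes with each control period).
- vision.snapshot(name): name is "scene" or "top" or "wrist"; returns a dict with "image" (400x640x3 uint8, blue, green, red), "range_z" (400x640 float32, m along the optical axis (not along the pixel's ray), 0 where there is no reading), "mtx" (3x3 intrinsics, pixels), "pose" (4x4, takes a point from camera to world coordinates); the wrist camera has in their place "mount" (4x4, takes a point from camera to tool coordinates, whose origin is the TCP and whose axes are the flange's). Camera axes: x right, y down, z forward; pixel columns grow to the right and rows downward; lengths in m; the calibration is good to about 2 mm. A picture is of the moment at which its call begins: read the wrist's pose just before it.
- order.sign_off(): hands the job in; it is judged then, once.
The state is a dict: "t": time; "q": joint angles; "qd": joint speeds; "tau": joint torques, N m; "tcp_pos": TCP position; "tool_rot": TCP orientation; "force": force on the tool from outside, world axes, zero at the start; "ft_torque": the same for the moment, N m; "finger_gap": opening from 0.0 (shut) to 1.0 (fully open); "gripper_force": force on a finger pad.
Only numpy, scipy, OpenCV 4.12 (cv2) and the standard library are available. Lean on these libraries where they do the work, as an engineer would, in place of code of your own. Each camera call takes 0.05 s, during which the arm holds its last target. There are 200 camera calls.

## Working session

There is one attempt and no reset: what is moved stays moved. The work goes in short steps, Python scripts to look and compute and a shell command to move; the robot and the scene stay as the last step left them, time stands still between calls to the robot, and variables do not carry over. Pictures are saved under pics/ and viewed, at most 14 in all, crops included, and the job is handed in when it is done.

```bash
ls; mkdir -p pics
cat > h.py <<'E'
import numpy as np, cv2
from station import sense, vision, order
from scipy.spatial.transform import Rotation as R
def snap(n):
    s=sense(); d=vision.snapshot(n)
    if n=="wrist":
        T=np.eye(4);T[:3,:3]=R.from_quat(s["tool_rot"]).as_matrix();T[:3,3]=s["tcp_pos"]
        d["pose"]=T@d["mount"]
    return d
def cloud(d):
    z=d["range_z"];K=d["mtx"];v,u=np.mgrid[:z.shape[0],:z.shape[1]]
    P=np.stack([(u-K[0,2])/K[0,0]*z,(v-K[1,2])/K[1,1]*z,z],-1)
    W=P@d["pose"][:3,:3].T+d["pose"][:3,3]; W[z==0]=np.nan
    return W
E
python3 - <<'E'
from h import *
for n in("top","scene"):
    d=snap(n);cv2.imwrite(f"pics/{n}0.png",d["image"]);W=cloud(d);np.save(n+"0.npy",W);print(n,d["pose"].round(3).tolist(),d["mtx"][0,0])
s=sense();print(s)
E
```

```text
pics
top [[0.015, -0.996, 0.085, 0.48], [-1.0, -0.014, 0.017, 0.008], [-0.016, -0.085, -0.996, 1.209], [0.0, 0.0, 0.0, 1.0]] 427.3012508038277
scene [[-0.668, 0.455, -0.588, 1.221], [0.744, 0.411, -0.527, 0.57], [0.002, -0.79, -0.613, 0.757], [0.0, 0.0, 0.0, 1.0]] 367.3666097931184
{'t': 0.1, 'q': array([ 1.01149186e+00,  5.28388026e-01,  1.43378098e+00, -7.17743165e-06,
        1.18141642e+00, -1.78527562e-01]), 'qd': array([-0.00057588, -0.00227283, -0.00277938,  0.00031667,  0.00063835,
        0.00074876]), 'tau': array([-9.76982956e-04, -4.43305349e+01, -1.78586215e+01, -3.46658708e-04,
        3.87853797e-03,  1.71883278e-05]), 'tcp_pos': array([0.23193294, 0.57970604, 0.24742017]), 'tool_rot': array([ 1.89238905e-01,  9.81930570e-01, -9.30546019e-04, -3.56206444e-04]), 'force': array([-0.13738728,  1.57435967, -0.19149451]), 'ft_torque': array([ 0.0286835 , -0.02673564, -0.00185021]), 'gripper_force': 0.0, 'finger_gap': 0.9938841803267277}
```

View pics/top0.png

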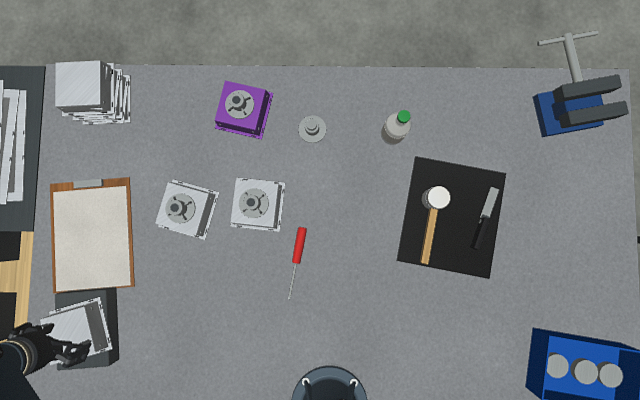

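View pics/scene0.png

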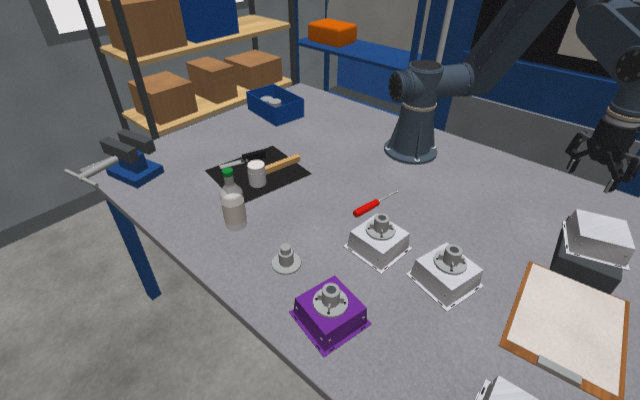

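```bash
cat >> h.py <<'E'
def rect(P):  # minAreaRect of Nx2 points (m)
    r=cv2.minAreaRect((P*1000).astype(np.float32)); return np.array(r[0])/1000,np.array(r[1]),r[2]
def comps(mask,W,mn=60):
    n,l,st,c=cv2.connectedComponentsWithStats(mask.astype(np.uint8))
    for i in range(1,n):
        if st[i,4]>=mn:
            P=W[l==i]; r=rect(P[:,:2]); print(i,st[i,4],"px",c[i].round(),"ctr",r[0].round(4),"size",r[1].round(1),"ang",round(r[2],1),"z",np.nanpercentile(P[:,2],[5,50,95]).round(4))
E
python3 - <<'E'
from h import *
W=np.load("top0.npy");I=cv2.imread("pics/top0.png");z=W[...,2]
v,u=np.mgrid[:400,:640]
roi=(u>140)&(u<520)&(v>70)&(v<300)
print("bench z",np.nanmedian(z[300:340,200:280]))
print("pan tops");comps(roi&(z>.052)&(z<.064),W)
print("flanges");comps(roi&(z>.0645)&(z<.085),W,40)
print("boss tops");comps(roi&(z>.098)&(z<.125),W,20)
print("mat things");comps(roi&(u>390)&(v>150)&(z>.022),W,20)
print("mallet head");comps(roi&(u>390)&(v>150)&(z>.075),W,20)
b=(u>400)&(u<505)&(v>155)&(v<280)&(z<.05)
g=I.min(2)
print("blade");comps(b&(u>462)&(g>90),W,20)
print("mat");comps(b&(g<45),W,20)
print("driver");comps((z>.008)&(u>280)&(u<315)&(v>220)&(v<305),W,15)
E
```

```text
bench z 0.0007999948900808684
pan tops
1 1083 px [240. 106.] ctr [0.8132 0.2572] size [118.5 118.4] ang 77.8 z [0.0562 0.0604 0.0633]
23 1096 px [255. 203.] ctr [0.5424 0.2093] size [117.2 116.6] ang 84.7 z [0.0569 0.0606 0.0635]
24 1119 px [183. 208.] ctr [0.5265 0.4057] size [119.8 116.8] ang 75.0 z [0.0561 0.0605 0.0633]
27 443 px [429. 234.] ctr [ 0.4805 -0.2622] size [ 36.  183.8] ang 86.5 z [0.0535 0.0578 0.0617]
flanges
8 417 px [240. 105.] ctr [0.8145 0.2588] size [84.4 77.7] ang 45.5 z [0.0652 0.0683 0.0816]
28 63 px [311. 124.] ctr [0.7608 0.0592] size [25.3 25.8] ang 46.0 z [0.0647 0.0664 0.0694]
35 44 px [390. 136.] ctr [ 0.7318 -0.1555] size [62.6 22.5] ang 54.1 z [0.0653 0.0738 0.0836]
48 240 px [437. 197.] ctr [ 0.5644 -0.2794] size [59.1 57.3] ang 33.6 z [0.0714 0.083  0.0849]
52 475 px [254. 203.] ctr [0.5423 0.2094] size [77.7 79. ] ang 17.1 z [0.0701 0.0741 0.0781]
56 454 px [182. 208.] ctr [0.526 0.405] size [78.5 79.3] ang 28.8 z [0.0711 0.075  0.0792]
boss tops
1 186 px [236. 100.] ctr [0.8127 0.2569] size [38.8 37.4] ang 83.8 z [0.1018 0.1077 0.1114]
4 79 px [3
[... 372 characters left out ...]

2 288 px [481. 232.] ctr [ 0.4747 -0.4083] size [20.4 97.6] ang 70.3 z [0.0241 0.0381 0.0427]
mallet head
1 414 px [438. 197.] ctr [ 0.5646 -0.2797] size [58.7 57.4] ang 39.6 z [0.0801 0.0847 0.0883]
blade
1 540 px [486. 162.] ctr [ 0.6667 -0.4292] size [116.5  46.9] ang 89.7 z [-0.0026  0.0014  0.005 ]
2 860 px [496. 250.] ctr [ 0.4745 -0.4276] size [115.  267.1] ang 88.2 z [-0.0025  0.0014  0.0051]
3 270 px [490. 202.] ctr [ 0.5538 -0.4397] size [29.1 91.6] ang 70.1 z [0.0095 0.014  0.0188]
mat
1 8124 px [453. 218.] ctr [ 0.5156 -0.3374] size [259.3 297.4] ang 79.8 z [0.0014 0.0053 0.0104]
driver
1 405 px [297. 252.] ctr [0.3826 0.098 ] size [ 25.  198.3] ang 80.0 z [0.0141 0.0228 0.0284]
```

```bash
python3 -m crank '[{"dp":[0.9,-0.93,0],"angular":[0,0,0]},{"dp":[0.9,-0.93,0],"angular":[0,0,0]},{"dp":[0.9,-0.93,0],"angular":[0,0,0]},{"dp":[0.9,-0.93,0],"angular":[0,0,0]},{"dp":[0.9,-0.93,0],"angular":[0,0,0]},{"dp":[0.9,-0.93,0],"angular":[0,0,0]},{"dp":[0.9,-0.93,0],"angular":[0,0,0]},{"dp":[0.9,-0.93,0],"angular":[0,0,0]},{"dp":[0.9,-0.93,0],"angular":[0,0,0]},{"dp":[0.0,-1,0],"angular":[0,0,0]},{"dp":[0.0,-1,0],"angular":[0,0,0]},{"dp":[0.0,-1,0],"angular":[0,0,0]},{"dp":[0.0,-1,0],"angular":[0,0,0]},{"dp":[0.0,-1,0],"angular":[0,0,0]},{"dp":[0.0,-1,0],"angular":[0,0,0]},{"dp":[0.0,-1,0],"angular":[0,0,0]},{"dp":[0.0,-1,0],"angular":[0,0,0]},{"dp":[0.0,-1,0],"angular":[0,0,0]},{"dp":[0.0,-1,0],"angular":[0,0,0]},{"dp":[0.0,-1,0],"angular":[0,0,0]}]' 0
python3 -c "
from h import *
s=sense();print(s['q'].round(3))"
```

```text
t: 2.1
tcp_pos: [0.4748, -0.002, 0.2481]
tool_rot: [0.189, 0.982, 0.0, -0.0]
force: [0.8, -0.3, -0.8]
finger_gap: 1.001
gripper_force: 0.0
[-0.24   0.327  1.798  0.     1.017 -1.43 ]
```

```bash
python3 -m crank '[{"dp":[0,-1,0],"angular":[0,0,0]},{"dp":[0,-1,0],"angular":[0,0,0]},{"dp":[0,-1,0],"angular":[0,0,0]},{"dp":[0,-1,0],"angular":[0,0,0]},{"dp":[0,-1,0],"angular":[0,0,0]},{"dp":[0,-1,0],"angular":[0,0,0]},{"dp":[0,-1,0],"angular":[0,0,0]},{"dp":[0,-1,0],"angular":[0,0,0]},{"dp":[0,-1,0],"angular":[0,0,0]},{"dp":[0,-1,0],"angular":[0,0,0]},{"dp":[0,-1,0],"angular":[0,0,0]},{"dp":[0,-1,0],"angular":[0,0,0]},{"dp":[0,-1,0],"angular":[0,0,0]},{"dp":[0,-0.55,0],"angular":[0,0,1]},{"dp":[0,0,0],"angular":[0,0,0]}]' 0
python3 - <<'E'
from h import *
d=snap("wrist");cv2.imwrite("pics/w1.png",d["image"]);W=cloud(d);z=W[...,2]
print(sense()["tcp_pos"])
comps((z>.022)&(z<.06)&(W[...,1]<-.33),W,100)
comps((z>.009)&(z<.02)&(W[...,1]<-.33),W,100)
E
```

```text
t: 3.6
tcp_pos: [0.4749, -0.4097, 0.2476]
tool_rot: [0.182, 0.983, -0.0, 0.0]
force: [1.3, -0.0, 0.6]
finger_gap: 1.001
gripper_force: 0.0
[ 0.47479129 -0.40776414  0.24755282]
3 1271 px [323. 163.] ctr [ 0.4735 -0.4079] size [18.8 95.5] ang 70.7 z [0.0358 0.038  0.0392]
1 195 px [17.  4.] ctr [ 0.2039 -0.643 ] size [49.   1.7] ang 81.6 z [0.0093 0.0136 0.0192]
6 1079 px [324. 232.] ctr [ 0.5545 -0.438 ] size [23.  92.6] ang 69.7 z [0.0121 0.0133 0.0145]
```

View pics/w1.png

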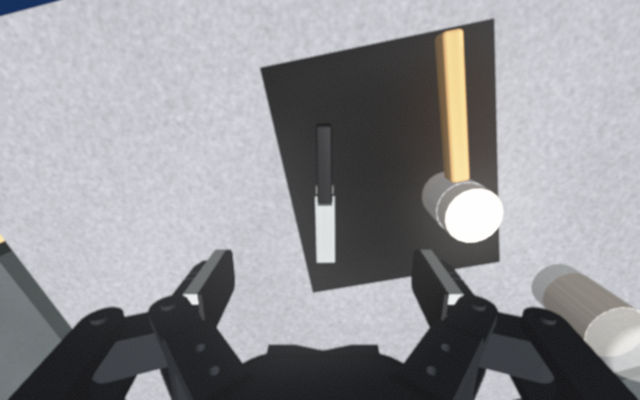

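```bash
python3 -m crank '[{"dp":[-0.04,0,-1],"angular":[0,0,1]},{"dp":[0,0,-1],"angular":[0,0,0]},{"dp":[0,0,-1],"angular":[0,0,0]},{"dp":[0,0,-1],"angular":[0,0,0]},{"dp":[0,0,-1],"angular":[0,0,0]},{"dp":[0,0,-1],"angular":[0,0,0]},{"dp":[0,0,-0.7],"angular":[0,0,0]},{"dp":[0,0,-0.6],"angular":[0,0,0]},{"dp":[0,0,-0.08],"angular":[0,0,0]},{"dp":[0,0,0],"angular":[0,0,0]}]' 0
python3 -m crank '[{"dp":[0,0,0],"angular":[0,0,0]},{"dp":[0,0,0],"angular":[0,0,0]},{"dp":[0,0,0],"angular":[0,0,0]},{"dp":[0,0,0],"angular":[0,0,0]},{"dp":[0,0,0],"angular":[0,0,0]},{"dp":[0,0,0],"angular":[0,0,0]},{"dp":[0,0,0],"angular":[0,0,0]},{"dp":[0,0,0],"angular":[0,0,0]},{"dp":[0,0,0],"angular":[0,0,0]},{"dp":[0,0,0],"angular":[0,0,0]}]' 1 80
```

```text
t: 4.65
tcp_pos: [0.474, -0.4059, 0.0267]
tool_rot: [0.172, 0.985, 0.001, -0.001]
force: [0.1, -0.0, -0.1]
finger_gap: 1.003
gripper_force: 0.0
t: 5.65
tcp_pos: [0.4743, -0.4078, 0.0277]
tool_rot: [0.172, 0.985, -0.0, 0.0]
force: [0.6, 0.4, 5.7]
finger_gap: 0.195
gripper_force: 79.4
```

```bash
python3 -m crank '[{"dp":[0,0,0.5],"angular":[0,0,0]},{"dp":[0,0,1],"angular":[0,0,0]},{"dp":[0,0,1],"angular":[0,0,0]},{"dp":[0,0,1],"angular":[0,0,0]},{"dp":[0,0,1],"angular":[0,0,0]},{"dp":[0,0,1],"angular":[0,0,0]},{"dp":[0,0,0],"angular":[0,0,0]},{"dp":[0,0,0],"angular":[0,0,0]},{"dp":[0,0,0],"angular":[0,0,0]}]'
cat >> h.py <<'E'
def blade():
    d=snap("wrist");W=cloud(d);s=sense();p=s["tcp_pos"];q=W-p
    Rt=R.from_quat(s["tool_rot"]).as_matrix(); L=q@Rt  # tool coords
    v,u=np.mgrid[:400,:640]
    m=(abs(L[...,1])<.016)&(L[...,2]>-.005)&(L[...,2]<.03)&(abs(L[...,0])>.05)&(abs(L[...,0])<.16)
    P=L[m]; W3=W[m]
    A=np.c_[P[:,0],P[:,1],np.ones(len(P))];c=np.linalg.lstsq(A,P[:,2],rcond=None)[0]
    print("n",len(P),"tool x range",np.percentile(P[:,0],[1,50,99]).round(4),"y",np.percentile(P[:,1],[1,50,99]).round(4),"z med",np.median(P[:,2]).round(4),"slopes",c.round(4))
    print("worldtip z med",np.median(W3[:,2]).round(4),"tcp",p.round(4),"rect",rect(W3[:,:2]))
    return d,W
E
python3 - <<'E'
from h import *
d,W=blade();cv2.imwrite("pics/w2.png",d["image"])
E
```

```text
t: 6.55
tcp_pos: [0.4731, -0.4062, 0.1903]
tool_rot: [0.172, 0.985, 0.001, -0.001]
force: [-0.3, 0.1, -2.9]
finger_gap: 0.196
gripper_force: 78.5
n 48 tool x range [-0.0578 -0.0538 -0.0503] y [-0.0119 -0.0107  0.0119] z med 0.0143 slopes [-0.0111 -0.0128  0.0136]
worldtip z med 0.1755 tcp [ 0.4731 -0.4063  0.19  ] rect (array([ 0.52385876, -0.42451001]), array([23.84058762,  7.63202143]), 70.21155548095703)
```

View pics/w2.png

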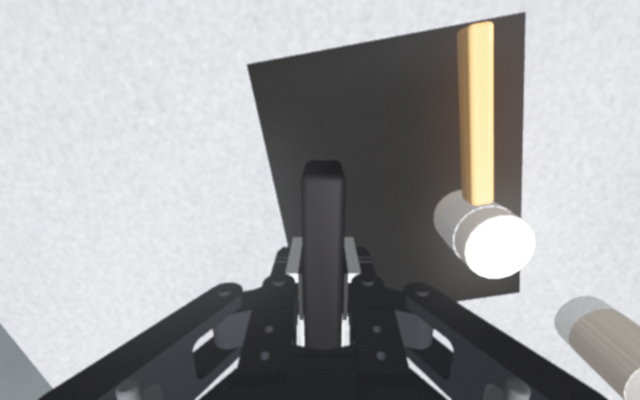

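```bash
python3 -m crank '[{"dp":[-0.1,1,0],"angular":[0,0,0]},{"dp":[-0.1,1,0],"angular":[0,0,0]},{"dp":[-0.1,1,0],"angular":[0,0,0]},{"dp":[-0.1,1,0],"angular":[0,0,0]},{"dp":[-0.1,1,0],"angular":[0,0,0]},{"dp":[-0.1,1,0],"angular":[0,0,0]},{"dp":[-0.1,1,0],"angular":[0,0,0]},{"dp":[-0.1,1,0],"angular":[0,0,0]},{"dp":[-0.1,1,0],"angular":[0,0,2]},{"dp":[-0.1,1,0],"angular":[0,0,2]},{"dp":[-0.1,1,0],"angular":[0,0,2]},{"dp":[-0.1,1,0],"angular":[0,0,2]},{"dp":[-0.1,1,0],"angular":[0,0,2]},{"dp":[-0.1,1,0],"angular":[0,0,2]},{"dp":[-0.1,1,0],"angular":[0,0,2]},{"dp":[-0.1,1,0],"angular":[0,0,2]},{"dp":[-0.1,1,0],"angular":[0,0,2]},{"dp":[-0.2,1,0],"angular":[0,0,2]},{"dp":[-0.2,1,0],"angular":[0,0,0]},{"dp":[-0.3,1,0],"angular":[0,0,0]}]'
python3 -m crank '[{"dp":[-0.3,1,0],"angular":[0,0,0]},{"dp":[-0.3,1,0],"angular":[0,0,0]},{"dp":[-0.3,1,0],"angular":[0,0,0]},{"dp":[-0.3,1,0],"angular":[0,0,0]},{"dp":[-0.3,1,0],"angular":[0,0,0]},{"dp":[-0.2,1,0],"angular":[0,0,0]},{"dp":[0,1,0],"angular":[0,0,0]},{"dp":[0,0,0],"angular":[0,0,0]},{"dp":[0,0,0],"angular":[0,0,0]}]'
cat >> h.py <<'E'
def pans():
    W=cloud(snap("top"));z=W[...,2];v,u=np.mgrid[:400,:640]
    roi=(u>140)&(u<350)&(v>150)&(v<260)
    print("flanges");comps(roi&(z>.0645)&(z<.085),W,100)
    print("boss tops");comps(roi&(z>.098)&(z<.125),W,60)
E
python3 - <<'E'
from h import *
pans();s=sense();a,b=s["tool_rot"][:2];print(s["tcp_pos"],np.degrees(2*np.arctan2(b,a))-180, s["force"],s["q"].round(2))
d=snap("scene");cv2.imwrite("pics/s3.png",d["image"])
E
```

```text
t: 8.6
tcp_pos: [0.4014, 0.1937, 0.1909]
tool_rot: [-0.001, 1.0, -0.0, -0.001]
force: [-0.7, -1.1, -1.6]
finger_gap: 0.193
gripper_force: 78.5
t: 9.5
tcp_pos: [0.3501, 0.4024, 0.1905]
tool_rot: [-0.002, 1.0, -0.001, -0.001]
force: [-0.1, -0.5, -1.2]
finger_gap: 0.196
gripper_force: 78.7
flanges
19 476 px [254. 203.] ctr [0.5431 0.209 ] size [82.3 78.7] ang 45.9 z [0.0702 0.0743 0.0782]
23 452 px [182. 208.] ctr [0.5257 0.4051] size [78.9 78.5] ang 74.5 z [0.0714 0.0748 0.0793]
boss tops
1 196 px [251. 202.] ctr [0.5425 0.2088] size [38.5 38.5] ang 55.1 z [0.1088 0.1143 0.1176]
2 212 px [175. 207.] ctr [0.5263 0.4049] size [36.6 39.5] ang 2.0 z [0.1045 0.1142 0.1182]
[0.350124   0.40172441 0.19065111] 0.20531233349879585 [-0.6583658  -0.31418346 -2.22066437] [ 0.64  0.49  1.72 -0.    0.94 -0.93]
```

View pics/s3.png

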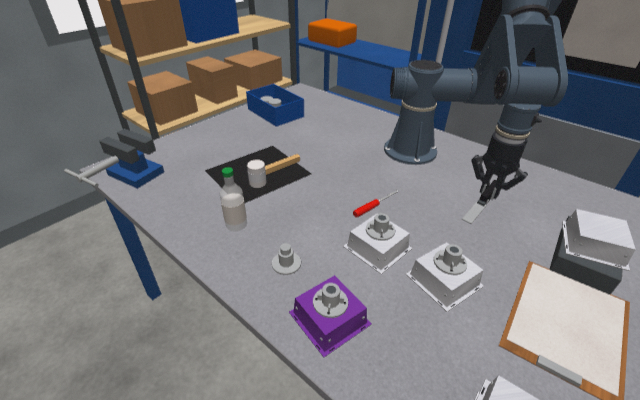

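```bash
python3 -m crank '[{"dp":[-0.4,0.1,0],"angular":[0,0,0]},{"dp":[0,0,-1],"angular":[0,0,0]},{"dp":[0,0,-1],"angular":[0,0,0]},{"dp":[0,0,-1],"angular":[0,0,0]},{"dp":[0,0,-0.5],"angular":[0,0,0]},{"dp":[0,0,0],"angular":[0,0,0]},{"dp":[0,0,0],"angular":[0,0,0]},{"dp":[0,0,0],"angular":[0,0,0]}]'
python3 -m crank '[{"dp":[0,0,-0.1],"angular":[0,0,0]},{"dp":[0,0,-0.05],"angular":[0,0,0]},{"dp":[0,0,0],"angular":[0,0,0]},{"dp":[0,0,0],"angular":[0,0,0]}]'
```

```text
t: 10.4
tcp_pos: [0.3396, 0.4059, 0.088]
tool_rot: [-0.001, 1.0, 0.001, 0.001]
force: [0.3, 0.1, -1.6]
finger_gap: 0.196
gripper_force: 78.7
t: 10.8
tcp_pos: [0.3391, 0.4057, 0.0826]
tool_rot: [-0.002, 1.0, 0.0, 0.0]
force: [0.3, -0.6, -1.9]
finger_gap: 0.19
gripper_force: 78.7
```

```bash
cat > f.py <<'E'
from h import *
F=[];P=[]
import sys
s=sense()
print("p",s["tcp_pos"].round(4),"F",s["force"].round(2),"T",s["ft_torque"].round(2),"t",round(s["t"],2))
E
python3 -m crank '[{"dp":[0,0,-0.03],"angular":[0,0,0]},{"dp":[0,0,-0.03],"angular":[0,0,0]},{"dp":[0,0,0],"angular":[0,0,0]},{"dp":[0,0,0],"angular":[0,0,0]}]'; python3 f.py
python3 -m crank '[{"dp":[0,0,-0.03],"angular":[0,0,0]},{"dp":[0,0,0],"angular":[0,0,0]},{"dp":[0,0,0],"angular":[0,0,0]}]'; python3 f.py
```

```text
t: 11.2
tcp_pos: [0.339, 0.4056, 0.0805]
tool_rot: [-0.002, 1.0, -0.0, -0.0]
force: [-0.1, -0.0, -1.2]
finger_gap: 0.196
gripper_force: 78.7
p [0.339  0.4056 0.0805] F [-0.12 -0.04 -1.24] T [-0.03  0.01  0.  ] t 11.2
t: 11.5
tcp_pos: [0.339, 0.4056, 0.0797]
tool_rot: [-0.002, 1.0, -0.0, -0.0]
force: [-0.4, 0.5, -2.3]
finger_gap: 0.197
gripper_force: 78.7
p [0.339  0.4056 0.0797] F [-0.4   0.46 -2.29] T [-0.03 -0.01  0.02] t 11.5
```

```bash
python3 -m crank '[{"dp":[0,0,-0.03],"angular":[0,0,0]},{"dp":[0,0,0],"angular":[0,0,0]},{"dp":[0,0,0],"angular":[0,0,0]}]'>/dev/null; python3 f.py
python3 -m crank '[{"dp":[0,0,-0.03],"angular":[0,0,0]},{"dp":[0,0,0],"angular":[0,0,0]},{"dp":[0,0,0],"angular":[0,0,0]}]'>/dev/null; python3 f.py
python3 -m crank '[{"dp":[0,0,-0.02],"angular":[0,0,0]},{"dp":[0,0,0],"angular":[0,0,0]},{"dp":[0,0,0],"angular":[0,0,0]}]'>/dev/null; python3 f.py
```

```text
p [0.339  0.4056 0.0788] F [-0.07 -0.46 -2.56] T [ 0.01 -0.    0.04] t 11.8
p [0.339  0.4056 0.0779] F [-0.3   0.28 -1.73] T [-0.03 -0.01  0.  ] t 12.1
p [0.339  0.4057 0.0774] F [-0.97 -0.4  -0.29] T [-0.06 -0.03 -0.12] t 12.4
```

```bash
python3 -m crank '[{"dp":[0.1,0,-0.01],"angular":[0,0,0]},{"dp":[0.1,0,0],"angular":[0,0,0]},{"dp":[0.1,0,0],"angular":[0,0,0]},{"dp":[0.05,0,0],"angular":[0,0,0]},{"dp":[0,0,0],"angular":[0,0,0]}]'>/dev/null; python3 f.py
python3 -m crank '[{"dp":[0.05,0,0],"angular":[0,0,0]},{"dp":[0.05,0,0],"angular":[0,0,0]},{"dp":[0,0,0],"angular":[0,0,0]}]'>/dev/null; python3 f.py
python3 -m crank '[{"dp":[0.05,0,0],"angular":[0,0,0]},{"dp":[0.05,0,0],"angular":[0,0,0]},{"dp":[0,0,0],"angular":[0,0,0]}]'>/dev/null; python3 f.py
```

```text
p [0.3503 0.4058 0.0771] F [ 0.55 -1.01 -0.03] T [-0.1  -0.3   0.02] t 12.9
p [0.3526 0.4056 0.0771] F [-1.08 -0.98  1.02] T [-0.06 -0.17  0.01] t 13.2
p [0.3558 0.4057 0.0771] F [-0.89 -0.3   1.42] T [-0.04 -0.12  0.01] t 13.5
```

```bash
for i in 1 2 3 4; do python3 -m crank '[{"dp":[0.05,0,0],"angular":[0,0,0]},{"dp":[0.05,0,0],"angular":[0,0,0]},{"dp":[0.05,0,0],"angular":[0,0,0]},{"dp":[0,0,0],"angular":[0,0,0]}]'>/dev/null; python3 f.py; done
```

```text
p [0.3605 0.4057 0.077 ] F [-1.86 -0.11  0.93] T [-0.03 -0.15  0.  ] t 13.9
p [0.3649 0.4057 0.077 ] F [-1.85 -0.85  2.21] T [-0.01 -0.14 -0.04] t 14.3
p [0.3694 0.4057 0.077 ] F [-1.41 -0.46  3.2 ] T [-0.05 -0.07 -0.04] t 14.7
p [0.3739 0.4057 0.0771] F [-2.36 -0.68  3.3 ] T [-0.11 -0.16  0.04] t 15.1
```

```bash
python3 -m crank '[{"dp":[-0.4,0,0],"angular":[0,0,0]},{"dp":[-0.5,0,0],"angular":[0,0,0]},{"dp":[-0.4,0,0],"angular":[0,0,0]},{"dp":[0,0,0.8],"angular":[0,0,0]},{"dp":[0,0,0.4],"angular":[0,0,0]},{"dp":[0.1,-0.95,0],"angular":[0,0,0]},{"dp":[0.1,-0.95,0],"angular":[0,0,0]},{"dp":[0.1,-0.95,0],"angular":[0,0,0]},{"dp":[0.1,-0.95,0],"angular":[0,0,0]},{"dp":[0.1,-0.95,0],"angular":[0,0,0]},{"dp":[0.1,-0.95,0],"angular":[0,0,0]},{"dp":[0.1,-0.86,0],"angular":[0,0,0]},{"dp":[0,0,0],"angular":[0,0,0]},{"dp":[0,0,0],"angular":[0,0,0]}]'>/dev/null; python3 f.py; python3 -c "
from h import *
pans()"
```

```text
p [0.3554 0.2087 0.1131] F [ 0.38 -0.02 -1.91] T [ 0.08  0.04 -0.01] t 16.5
flanges
15 479 px [254. 203.] ctr [0.5432 0.21  ] size [79.1 78.7] ang 56.8 z [0.0705 0.074  0.0781]
21 451 px [182. 208.] ctr [0.5254 0.4058] size [78.3 79.1] ang 20.2 z [0.0707 0.0745 0.0787]
boss tops
1 198 px [251. 202.] ctr [0.5428 0.2092] size [38.6 38.8] ang 36.9 z [0.1074 0.114  0.1171]
2 212 px [175. 207.] ctr [0.5261 0.4053] size [36.8 39.4] ang 4.5 z [0.1035 0.1143 0.1178]
3 231 px [251. 242.] ctr [0.4405 0.2086] size [90.1 23.7] ang 1.6 z [0.0984 0.1002 0.1078]
```

Pans unmoved. Descend 34 mm to just above, then to contact.

```bash
python3 -m crank '[{"dp":[0,0,-0.5],"angular":[0,0,0]},{"dp":[0,0,-0.4],"angular":[0,0,0]},{"dp":[0,0,-0.2],"angular":[0,0,0]},{"dp":[0,0,-0.04],"angular":[0,0,0]},{"dp":[0,0,0],"angular":[0,0,0]},{"dp":[0,0,0],"angular":[0,0,0]}]'>/dev/null; python3 f.py
python3 -m crank '[{"dp":[0,0,-0.03],"angular":[0,0,0]},{"dp":[0,0,0],"angular":[0,0,0]},{"dp":[0,0,0],"angular":[0,0,0]}]'>/dev/null; python3 f.py
```

```text
p [0.3557 0.2092 0.0791] F [ 1.12 -0.42 -2.14] T [ 0.03  0.06 -0.02] t 17.15
p [0.3557 0.2088 0.0781] F [-0.59 -0.03 -2.57] T [0.03 0.07 0.01] t 17.45
```

```bash
python3 -m crank '[{"dp":[0,0,-0.035],"angular":[0,0,0]},{"dp":[0,0,0],"angular":[0,0,0]},{"dp":[0,0,0],"angular":[0,0,0]}]'>/dev/null; python3 f.py
python3 -m crank '[{"dp":[0.1,0,0],"angular":[0,0,0]},{"dp":[0.1,0,0],"angular":[0,0,0]},{"dp":[0.1,0,0],"angular":[0,0,0]},{"dp":[0.05,0,0],"angular":[0,0,0]},{"dp":[0,0,0],"angular":[0,0,0]}]'>/dev/null; python3 f.py
python3 -m crank '[{"dp":[0.05,0,0],"angular":[0,0,0]},{"dp":[0.05,0,0],"angular":[0,0,0]},{"dp":[0,0,0],"angular":[0,0,0]}]'>/dev/null; python3 f.py
python3 -m crank '[{"dp":[0.05,0,0],"angular":[0,0,0]},{"dp":[0.05,0,0],"angular":[0,0,0]},{"dp":[0,0,0],"angular":[0,0,0]}]'>/dev/null; python3 f.py
python3 -m crank '[{"dp":[0.05,0,0],"angular":[0,0,0]},{"dp":[0,0,0],"angular":[0,0,0]}]'>/dev/null; python3 f.py
```

```text
p [0.3557 0.2088 0.077 ] F [-0.66  0.13  0.94] T [-0.07 -0.17 -0.04] t 17.75
p [0.3668 0.2089 0.0769] F [-1.08 -0.57  1.33] T [-0.06 -0.21 -0.08] t 18.25
p [0.3691 0.2088 0.0769] F [-1.76  0.02  1.57] T [-0.05 -0.09 -0.02] t 18.55
p [0.3724 0.2089 0.0769] F [-1.89  0.6   2.3 ] T [ 0.01 -0.13  0.01] t 18.85
p [0.3738 0.2088 0.0769] F [-2.8  -1.13  2.97] T [-0.02 -0.09 -0.05] t 19.05
```

```bash
for i in 1 2 3 4; do python3 -m crank '[{"dp":[0.05,0,0],"angular":[0,0,0]},{"dp":[0.05,0,0],"angular":[0,0,0]},{"dp":[0.05,0,0],"angular":[0,0,0]},{"dp":[0,0,0],"angular":[0,0,0]}]'>/dev/null; python3 f.py; done
```

```text
p [0.3785 0.2089 0.0769] F [-2.05 -0.47  3.2 ] T [-0.09 -0.15  0.01] t 19.45
p [0.383  0.2089 0.0769] F [-2.13 -0.85  2.59] T [ 0.   -0.1   0.01] t 19.85
p [0.3875 0.2089 0.0769] F [-3.04 -0.19  3.83] T [-0.01 -0.06 -0.02] t 20.25
p [0.392  0.2089 0.0769] F [-3.11 -0.33  3.66] T [-0.09 -0.04 -0.01] t 20.65
```

```bash
python3 -m crank '[{"dp":[-0.5,0,0],"angular":[0,0,0]},{"dp":[-0.5,0,0],"angular":[0,0,0]},{"dp":[-0.4,0,0],"angular":[0,0,0]},{"dp":[0,0,0.9],"angular":[0,0,0]},{"dp":[0,0,1],"angular":[0,0,0]},{"dp":[0,0,1],"angular":[0,0,0]},{"dp":[0.2,-0.9,0.8],"angular":[0,0,0]},{"dp":[0.3,-1,0],"angular":[0,0,0]},{"dp":[0.3,-1,0],"angular":[0,0,-2]},{"dp":[0.3,-1,0],"angular":[0,0,-2]},{"dp":[0.3,-1,0],"angular":[0,0,-2]},{"dp":[0.3,-1,0],"angular":[0,0,-2]},{"dp":[0.3,-1,0],"angular":[0,0,-2]},{"dp":[0.3,-1,0],"angular":[0,0,-2]},{"dp":[0.3,-1,0],"angular":[0,0,-2]},{"dp":[0.3,-1,0],"angular":[0,0,-2]},{"dp":[0.3,-1,0],"angular":[0,0,-2]},{"dp":[0.3,-1,0],"angular":[0,0,-2]},{"dp":[0.2,-1,0],"angular":[0,0,0]},{"dp":[0.1,-1,0],"angular":[0,0,0]}]'
python3 -m crank '[{"dp":[0.1,-1,0],"angular":[0,0,0]},{"dp":[0.1,-1,0],"angular":[0,0,0]},{"dp":[0.1,-1,0],"angular":[0,0,0]},{"dp":[0.1,-1,0],"angular":[0,0,0]},{"dp":[0,-1,0],"angular":[0,0,0]},{"dp":[0,-1,0],"angular":[0,0,0]},{"dp":[0,-0.6,0],"angular":[0,0,0]},{"dp":[0,0,0],"angular":[0,0,0]},{"dp":[0,0,0],"angular":[0,0,0]}]'
```

```text
t: 22.65
tcp_pos: [0.4639, -0.2096, 0.1872]
tool_rot: [0.172, 0.985, 0.0, -0.0]
force: [0.1, 0.5, -1.9]
finger_gap: 0.196
gripper_force: 78.9
t: 23.55
tcp_pos: [0.4749, -0.4054, 0.1868]
tool_rot: [0.172, 0.985, 0.001, -0.001]
force: [-1.2, 0.4, -2.5]
finger_gap: 0.195
gripper_force: 78.9
```

```bash
python3 -m crank '[{"dp":[0,0,-1],"angular":[0,0,0]},{"dp":[0,0,-1],"angular":[0,0,0]},{"dp":[0,0,-1],"angular":[0,0,0]},{"dp":[0,0,-1],"angular":[0,0,0]},{"dp":[0,0,-0.8],"angular":[0,0,0]},{"dp":[0,0,-0.3],"angular":[0,0,0]},{"dp":[0,0,-0.16],"angular":[0,0,0]},{"dp":[0,0,0],"angular":[0,0,0]},{"dp":[0,0,0],"angular":[0,0,0]}]'
python3 -m crank '[{"dp":[0,0,0],"angular":[0,0,0]},{"dp":[0,0,0],"angular":[0,0,0]},{"dp":[0,0,0],"angular":[0,0,0]},{"dp":[0,0,0],"angular":[0,0,0]},{"dp":[0,0,0],"angular":[0,0,0]},{"dp":[0,0,0],"angular":[0,0,0]}]' 0
python3 -m crank '[{"dp":[0,0,0.5],"angular":[0,0,0]},{"dp":[0,0,1],"angular":[0,0,0]},{"dp":[0,0,1],"angular":[0,0,0]},{"dp":[0,0,1],"angular":[0,0,0]},{"dp":[0,0,1],"angular":[0,0,0]},{"dp":[0,0,1],"angular":[0,0,0]},{"dp":[0,0,1],"angular":[0,0,0]},{"dp":[0,0,0],"angular":[0,0,0]},{"dp":[0,0,0],"angular":[0,0,0]}]' 0
python3 - <<'E'
from h import *
W=cloud(snap("wrist"));z=W[...,2];s=sense();print(s["tcp_pos"])
m=(W[...,0]>.35)&(W[...,0]<.65)
print("gauge");comps((z>.022)&(z<.06)&(W[...,1]<-.33)&m,W,100)
print("handle");comps((z>.05)&(z<.064)&(W[...,1]>-.33)&m&(W[...,1]<-.2),W,100)
print("head");comps((z>.075)&(z<.095)&(W[...,1]>-.36)&m&(W[...,1]<-.2),W,100)
E
```

```text
t: 24.45
tcp_pos: [0.4763, -0.4066, 0.0314]
tool_rot: [0.172, 0.985, -0.001, 0.001]
force: [-0.1, -0.0, -2.1]
finger_gap: 0.199
gripper_force: 79.0
t: 25.05
tcp_pos: [0.4755, -0.4062, 0.0301]
tool_rot: [0.172, 0.985, -0.0, 0.0]
force: [0.6, 0.1, -0.3]
finger_gap: 1.001
gripper_force: 0.0
t: 25.95
tcp_pos: [0.4756, -0.4062, 0.2266]
tool_rot: [0.172, 0.985, -0.001, 0.001]
force: [0.2, 0.3, -0.9]
finger_gap: 1.003
gripper_force: 0.0
[ 0.47512256 -0.40565429  0.22516022]
gauge
1 1541 px [327. 135.] ctr [ 0.4406 -0.3892] size [19.8 89.2] ang 73.4 z [0.0361 0.0379 0.0393]
handle
1 4077 px [460. 116.] ctr [ 0.487  -0.2642] size [ 45.9 198.3] ang 72.8 z [0.0524 0.0569 0.059 ]
head
1 2985 px [476. 225.] ctr [ 0.564  -0.2804] size [58.7 58.9] ang 66.8 z [0.0797 0.0841 0.0853]
```

Run:
```python
from h import *
d=snap("wrist");W=cloud(d);z=W[...,2]
r=np.hypot(W[...,0]-.564,W[...,1]+.2804)
print("handle");comps((z>.05)&(z<.064)&(r>.045)&(r<.2)&(W[...,1]>-.33)&(W[...,1]<-.2),W,100)
d=snap("top");cv2.imwrite("pics/t4.png",cv2.resize(d["image"][120:320,330:550],None,fx=2.5,fy=2.5))
```

```text
handle
1 3394 px [461. 102.] ctr [ 0.4546 -0.2603] size [ 19.9 134.5] ang 79.6 z [0.0527 0.0569 0.0583]
```

View pics/t4.png

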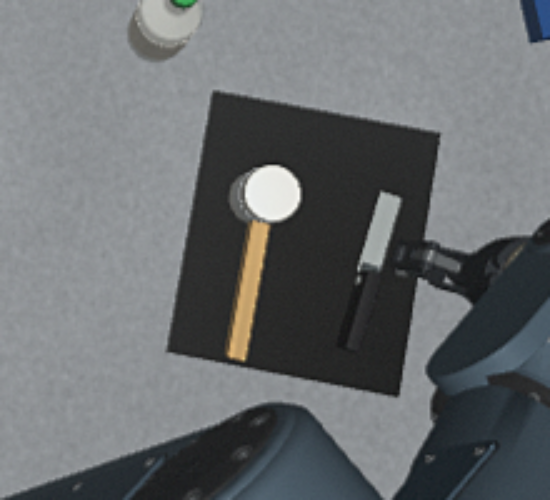

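```bash
python3 -m crank '[{"dp":[0.2,0.9,0],"angular":[0,0,2]},{"dp":[0.25,0.9,0],"angular":[0,0,2]},{"dp":[0.25,0.9,0],"angular":[0,0,2]},{"dp":[0.25,0.9,0],"angular":[0,0,2]},{"dp":[0.2,0.9,0],"angular":[0,0,1.6]},{"dp":[0,0,0],"angular":[0,0,0]},{"dp":[0,0,0],"angular":[0,0,0]},{"dp":[0,0,-1],"angular":[0,0,0]},{"dp":[0,0,-1],"angular":[0,0,0]},{"dp":[0,0,-1],"angular":[0,0,0]},{"dp":[0,0,-0.8],"angular":[0,0,0]},{"dp":[0,0,0],"angular":[0,0,0]},{"dp":[0,0,0],"angular":[0,0,0]}]' 0
python3 f.py
```

```text
t: 27.4
tcp_pos: [0.5098, -0.2722, 0.1107]
tool_rot: [0.09, 0.996, 0.0, -0.0]
force: [0.2, -0.4, 0.7]
finger_gap: 1.0
gripper_force: 0.0
p [ 0.5098 -0.2722  0.1107] F [ 0.2  -0.44  0.71] T [0.01 0.01 0.01] t 27.4
```

```bash
python3 -m crank '[{"dp":[0,0.05,-1],"angular":[0,0,0]},{"dp":[0,0,-0.8],"angular":[0,0,0]},{"dp":[0,0,-0.45],"angular":[0,0,0]},{"dp":[0,0,0],"angular":[0,0,0]},{"dp":[0,0,0],"angular":[0,0,0]}]' 0
python3 -m crank '[{"dp":[0,0,0],"angular":[0,0,0]},{"dp":[0,0,0],"angular":[0,0,0]},{"dp":[0,0,0],"angular":[0,0,0]},{"dp":[0,0,0],"angular":[0,0,0]},{"dp":[0,0,0],"angular":[0,0,0]},{"dp":[0,0,0],"angular":[0,0,0]},{"dp":[0,0,0],"angular":[0,0,0]},{"dp":[0,0,0],"angular":[0,0,0]},{"dp":[0,0,0],"angular":[0,0,0]}]' 1 120
python3 -m crank '[{"dp":[0,0,0.4],"angular":[0,0,0]},{"dp":[0,0,1],"angular":[0,0,0]},{"dp":[0,0,1],"angular":[0,0,0]},{"dp":[0,0,1],"angular":[0,0,0]},{"dp":[0,0,1],"angular":[0,0,0]},{"dp":[0,0,1],"angular":[0,0,0]},{"dp":[0,0,0],"angular":[0,0,0]},{"dp":[0,0,0],"angular":[0,0,0]}]'
python3 - <<'E'
from h import *
d=snap("wrist");W=cloud(d);z=W[...,2];s=sense();print(s["tcp_pos"],s["ft_torque"])
print("head/handle");comps((z>.20)&(z<.29),W,200)
d=snap("scene");cv2.imwrite("pics/s5.png",d["image"][40:320,120:620])
E
```

```text
t: 27.9
tcp_pos: [0.5108, -0.2704, 0.0446]
tool_rot: [0.089, 0.996, -0.001, 0.001]
force: [0.3, -0.5, 0.2]
finger_gap: 0.995
gripper_force: 0.0
t: 28.8
tcp_pos: [0.5102, -0.2699, 0.0442]
tool_rot: [0.089, 0.996, -0.0, 0.0]
force: [-0.7, 0.5, 5.9]
finger_gap: 0.217
gripper_force: 117.1
t: 29.6
tcp_pos: [0.5095, -0.2692, 0.2055]
tool_rot: [0.089, 0.996, 0.0, -0.0]
force: [-1.5, -0.3, -4.4]
finger_gap: 0.216
gripper_force: 117.6
[ 0.50890555 -0.26877929  0.20431618] [0.05272535 0.21913665 0.04573949]
head/handle
1 61792 px [323. 295.] ctr [ 0.4804 -0.252 ] size [112.2 129.8] ang 50.0 z [0.2171 0.2529 0.2793]
```

View pics/s5.png

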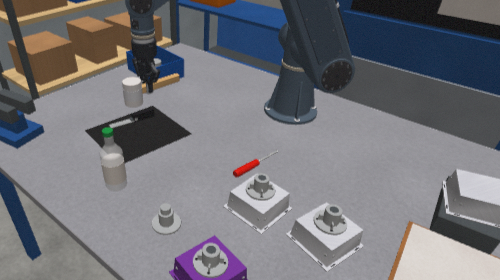

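```bash
python3 -m crank '[{"dp":[-0.05,0.6,0],"angular":[0,0,0]},{"dp":[-0.05,1,0],"angular":[0,0,0]},{"dp":[-0.05,1,0],"angular":[0,0,0]},{"dp":[-0.05,1,0],"angular":[0,0,1]},{"dp":[-0.05,1,0],"angular":[0,0,1]},{"dp":[-0.05,1,0],"angular":[0,0,1]},{"dp":[-0.05,1,0],"angular":[0,0,1]},{"dp":[-0.05,1,0],"angular":[0,0,1]},{"dp":[-0.05,1,0],"angular":[0,0,1]},{"dp":[-0.05,1,0],"angular":[0,0,1]},{"dp":[-0.05,1,0],"angular":[0,0,1]},{"dp":[-0.05,1,0],"angular":[0,0,1]},{"dp":[-0.05,1,0],"angular":[0,0,1.2]},{"dp":[-0.05,1,0],"angular":[0,0,0]},{"dp":[-0.05,1,0],"angular":[0,0,0]},{"dp":[-0.05,1,0],"angular":[0,0,0]},{"dp":[-0.05,1,0],"angular":[0,0,0]},{"dp":[-0.05,1,0],"angular":[0,0,0]},{"dp":[-0.05,1,0],"angular":[0,0,0]},{"dp":[-0.05,1,0],"angular":[0,0,0]}]'
python3 -m crank '[{"dp":[-0.05,1,0],"angular":[0,0,0]},{"dp":[-0.05,1,0],"angular":[0,0,0]},{"dp":[-0.05,0.8,0],"angular":[0,0,0]},{"dp":[0,0,0],"angular":[0,0,0]},{"dp":[0,0,0],"angular":[0,0,0]},{"dp":[0,0,0],"angular":[0,0,0]}]'
python3 - <<'E'
from h import *
s=sense();p=s["tcp_pos"]
d=snap("top");W=cloud(d);z=W[...,2]
print("head");comps((z>.225)&(z<.26)&(abs(W[...,1]-p[1])<.05)&(W[...,0]-p[0]>.01)&(W[...,0]-p[0]<.12),W,30)
pans()
E
python3 f.py
```

```text
t: 31.7
tcp_pos: [0.4777, 0.3197, 0.2038]
tool_rot: [-0.0, 1.0, -0.001, -0.002]
force: [1.0, -0.9, -3.7]
finger_gap: 0.21
gripper_force: 117.6
t: 32.3
tcp_pos: [0.4744, 0.4014, 0.2044]
tool_rot: [0.0, 1.0, -0.001, -0.001]
force: [0.1, 0.7, -3.4]
finger_gap: 0.211
gripper_force: 117.9
head
1 577 px [158. 202.] ctr [0.5318 0.3998] size [59.8 56.2] ang 56.7 z [0.2329 0.2439 0.247 ]
flanges
13 470 px [254. 203.] ctr [0.5427 0.209 ] size [78.6 78.1] ang 23.1 z [0.0704 0.0742 0.0781]
20 357 px [185. 209.] ctr [0.5237 0.3977] size [61.8 78. ] ang 72.9 z [0.0707 0.0746 0.0787]
boss tops
1 195 px [251. 202.] ctr [0.5426 0.2092] size [38.2 38.5] ang 53.9 z [0.109  0.1141 0.1176]
p [0.4752 0.4013 0.2051] F [-0.39 -0.04 -3.42] T [-0.05  0.12  0.05] t 32.4
```

```bash
python3 -m crank '[{"dp":[-0.12,0.13,0],"angular":[0,0,0]},{"dp":[0,0,-0.8],"angular":[0,0,0]},{"dp":[0,0,-0.6],"angular":[0,0,0]},{"dp":[0,0,0],"angular":[0,0,0]},{"dp":[0,0,0],"angular":[0,0,0]}]' >/dev/null; python3 f.py
for i in 1 2 3 4; do python3 -m crank '[{"dp":[0,0,-0.1],"angular":[0,0,0]},{"dp":[0,0,0],"angular":[0,0,0]},{"dp":[0,0,0],"angular":[0,0,0]}]' >/dev/null; python3 f.py; done
```

```text
p [0.472  0.406  0.1637] F [ 0.32  0.28 -2.33] T [ 0.05  0.14 -0.02] t 32.9
p [0.4723 0.4064 0.1613] F [-0.47  0.52 -2.91] T [-0.    0.19  0.01] t 33.2
p [0.4718 0.4062 0.1575] F [-0.53  0.46 -3.19] T [0.03 0.1  0.04] t 33.5
p [0.472  0.4062 0.1545] F [-0.08 -0.77 -2.5 ] T [ 0.01  0.14 -0.06] t 33.8
p [0.472  0.4063 0.152 ] F [-1.37  0.06  1.69] T [-0.13  0.23 -0.03] t 34.1
```

```bash
for i in 1 2 3 4; do python3 -m crank '[{"dp":[0,0,-0.05],"angular":[0,0,0]},{"dp":[0,0,0],"angular":[0,0,0]},{"dp":[0,0,0],"angular":[0,0,0]}]' >/dev/null; python3 f.py; done
```

```text
p [0.472  0.4063 0.1503] F [-1.83 -0.52  3.83] T [-0.15  0.26  0.  ] t 34.4
p [0.472  0.4063 0.1485] F [-1.96 -0.05  2.36] T [-0.09  0.21 -0.  ] t 34.7
p [0.472  0.4063 0.1472] F [-1.81 -0.44  4.12] T [-0.05  0.33 -0.02] t 35.0
p [0.4719 0.4063 0.147 ] F [-4.4  -1.11 11.36] T [-0.36  0.51 -0.09] t 35.3
```

```bash
for i in 1 2 ; do python3 -m crank '[{"dp":[0,0,-0.05],"angular":[0,0,0]},{"dp":[0,0,0],"angular":[0,0,0]},{"dp":[0,0,0],"angular":[0,0,0]}]' >/dev/null; python3 f.py; done
```

```text
p [0.4718 0.4064 0.1469] F [-6.33 -3.34 17.86] T [-0.59  0.61 -0.11] t 35.6
p [0.4717 0.4064 0.1467] F [-9.77 -4.13 25.29] T [-0.81  0.85 -0.13] t 35.9
```

```bash
python3 -m crank '[{"dp":[0,0,0.5],"angular":[0,0,0]},{"dp":[0,0,1],"angular":[0,0,0]},{"dp":[0.1,-0.95,0.4],"angular":[0,0,0]},{"dp":[0.1,-0.95,0],"angular":[0,0,0]},{"dp":[0.1,-0.95,0],"angular":[0,0,0]},{"dp":[0.1,-0.95,0],"angular":[0,0,0]},{"dp":[0.1,-0.95,0],"angular":[0,0,0]},{"dp":[0.05,-0.95,0],"angular":[0,0,0]},{"dp":[0,-0.87,0],"angular":[0,0,0]},{"dp":[0,0,0],"angular":[0,0,0]},{"dp":[0,0,0],"angular":[0,0,0]},{"dp":[0,0,0],"angular":[0,0,0]}]'
python3 - <<'E'
from h import *
s=sense();p=s["tcp_pos"]
d=snap("top");W=cloud(d);z=W[...,2]
print("head");comps((z>p[2]+.02)&(z<p[2]+.055)&(abs(W[...,1]-p[1])<.05)&(W[...,0]-p[0]>.01)&(W[...,0]-p[0]<.12),W,30)
pans()
E
python3 f.py
```

```text
t: 37.1
tcp_pos: [0.4885, 0.2097, 0.199]
tool_rot: [0.0, 1.0, 0.0, -0.0]
force: [-0.5, -0.2, -3.8]
finger_gap: 0.213
gripper_force: 118.1
head
1 289 px [246. 195.] ctr [0.5512 0.2022] size [59.  40.2] ang 47.6 z [0.2262 0.2388 0.2419]
flanges
12 272 px [260. 204.] ctr [0.5428 0.1947] size [50.1 75.9] ang 84.5 z [0.0708 0.0743 0.0791]
19 163 px [179. 200.] ctr [0.5426 0.4161] size [39.5 77.8] ang 31.6 z [0.0649 0.0684 0.0729]
boss tops
p [0.4884 0.21   0.1992] F [ 0.52  0.09 -3.5 ] T [0.01 0.12 0.02] t 37.2
```

```bash
python3 -m crank '[{"dp":[0,0,-0.7],"angular":[0,0,0]},{"dp":[0,0,-0.6],"angular":[0,0,0]},{"dp":[0,0,-0.1],"angular":[0,0,0]},{"dp":[0,0,0],"angular":[0,0,0]},{"dp":[0,0,0],"angular":[0,0,0]}]' >/dev/null; python3 f.py
for i in 1 2 3 4; do python3 -m crank '[{"dp":[0,0,-0.08],"angular":[0,0,0]},{"dp":[0,0,0],"angular":[0,0,0]},{"dp":[0,0,0],"angular":[0,0,0]}]' >/dev/null; python3 f.py; done
```

```text
p [0.4891 0.2096 0.1582] F [-0.63 -0.12 -3.04] T [0.01 0.13 0.05] t 37.7
p [0.4886 0.2091 0.1556] F [-1.11 -0.05 -4.16] T [-0.04  0.18  0.03] t 38.0
p [0.4888 0.2092 0.1531] F [-0.14  0.11 -0.8 ] T [0.02 0.07 0.02] t 38.3
p [0.4888 0.2092 0.1506] F [-0.89 -0.47  2.97] T [-0.02  0.1  -0.01] t 38.6
p [0.4888 0.2092 0.148 ] F [-0.12  0.29  2.72] T [ 0.02 -0.01  0.06] t 38.9
```

```bash
for i in 1 2 3 4; do python3 -m crank '[{"dp":[0,0,-0.06],"angular":[0,0,0]},{"dp":[0,0,0],"angular":[0,0,0]},{"dp":[0,0,0],"angular":[0,0,0]}]' >/dev/null; python3 f.py; done
```

```text
p [0.4887 0.2092 0.147 ] F [-1.63 -0.34  8.95] T [-0.05  0.13  0.01] t 39.2
p [0.4886 0.2092 0.1467] F [-5.49 -1.56 19.46] T [-0.15  0.33  0.01] t 39.5
p [0.4884 0.2092 0.1465] F [-8.83 -2.16 29.71] T [-0.31  0.7  -0.08] t 39.8
p [0.4882 0.2093 0.1462] F [-12.32  -3.79  41.72] T [-0.56  0.95 -0.12] t 40.1
```

```bash
python3 -m crank '[{"dp":[0,0,0.6],"angular":[0,0,0]},{"dp":[0,0,1],"angular":[0,0,0]},{"dp":[0.05,-0.95,0.3],"angular":[0,0,0]},{"dp":[0.05,-1,0],"angular":[0,0,0]},{"dp":[0.05,-1,0],"angular":[0,0,-1]},{"dp":[0.05,-1,0],"angular":[0,0,-1]},{"dp":[0.05,-1,0],"angular":[0,0,-1]},{"dp":[0.05,-1,0],"angular":[0,0,-1]},{"dp":[0.05,-1,0],"angular":[0,0,-1]},{"dp":[0.05,-1,0],"angular":[0,0,-1]},{"dp":[0.05,-1,0],"angular":[0,0,-1]},{"dp":[0.05,-1,0],"angular":[0,0,-1]},{"dp":[0.05,-1,0],"angular":[0,0,-1]},{"dp":[0.05,-1,0],"angular":[0,0,-1]},{"dp":[0.05,-1,0],"angular":[0,0,0]},{"dp":[0.05,-1,0],"angular":[0,0,0]},{"dp":[0.05,-1,0],"angular":[0,0,0]},{"dp":[0,-1,0],"angular":[0,0,0]},{"dp":[0,0,0],"angular":[0,0,0]},{"dp":[0,0,0],"angular":[0,0,0]}]'
python3 - <<'E'
from h import *
pans()
W=cloud(snap("top"));z=W[...,2];v,u=np.mgrid[:400,:640]
print("gauge");comps((z>.022)&(z<.05)&(u>395)&(u<520)&(v>150)&(v<290)&(W[...,1]<-.33),W,60)
E
```

```text
t: 42.1
tcp_pos: [0.5098, -0.2693, 0.1962]
tool_rot: [0.088, 0.996, 0.001, -0.002]
force: [0.0, 0.4, -3.0]
finger_gap: 0.214
gripper_force: 118.3
flanges
18 452 px [254. 203.] ctr [0.5429 0.2097] size [79.3 78.5] ang 55.6 z [0.0654 0.0683 0.0747]
29 437 px [183. 208.] ctr [0.5258 0.4053] size [75.4 80.6] ang 0.9 z [0.0652 0.0682 0.0804]
boss tops
1 187 px [251. 202.] ctr [0.5423 0.2091] size [37.3 36.5] ang 89.5 z [0.1043 0.1078 0.1108]
2 194 px [176. 207.] ctr [0.5256 0.4052] size [37.9 38.5] ang 22.3 z [0.1038 0.1075 0.1104]
gauge
1 125 px [475. 240.] ctr [ 0.4513 -0.3913] size [18.9 45.7] ang 74.2 z [0.0248 0.0385 0.0421]
```

```bash
python3 -m crank '[{"dp":[0,0,-1],"angular":[0,0,0]},{"dp":[0,0,-1],"angular":[0,0,0]},{"dp":[0,0,-1],"angular":[0,0,0]},{"dp":[0,0,-1],"angular":[0,0,0]},{"dp":[0,0,-0.6],"angular":[0,0,0]},{"dp":[0,0,-0.3],"angular":[0,0,0]},{"dp":[0,0,-0.12],"angular":[0,0,0]},{"dp":[0,0,0],"angular":[0,0,0]},{"dp":[0,0,0],"angular":[0,0,0]}]'; python3 f.py
```

```text
t: 43.1
tcp_pos: [0.5117, -0.2696, 0.0482]
tool_rot: [0.087, 0.996, -0.001, 0.001]
force: [0.1, -0.3, -4.0]
finger_gap: 0.215
gripper_force: 118.5
p [ 0.5117 -0.2696  0.0482] F [ 0.15 -0.31 -3.99] T [0.03 0.14 0.02] t 43.1
```

```bash
python3 -m crank '[{"dp":[0,0,-0.08],"angular":[0,0,0]},{"dp":[0,0,-0.04],"angular":[0,0,0]},{"dp":[0,0,0],"angular":[0,0,0]},{"dp":[0,0,0],"angular":[0,0,0]}]' >/dev/null; python3 f.py
python3 -m crank '[{"dp":[0,0,0],"angular":[0,0,0]},{"dp":[0,0,0],"angular":[0,0,0]},{"dp":[0,0,0],"angular":[0,0,0]},{"dp":[0,0,0],"angular":[0,0,0]},{"dp":[0,0,0],"angular":[0,0,0]},{"dp":[0,0,0],"angular":[0,0,0]}]' 0
python3 -m crank '[{"dp":[0,0,0.5],"angular":[0,0,0]},{"dp":[0,0,1],"angular":[0,0,0]},{"dp":[0,0,1],"angular":[0,0,0]},{"dp":[0,0,1],"angular":[0,0,0]},{"dp":[-0.4,-0.8,1],"angular":[0,0,0]},{"dp":[-0.5,-0.8,1],"angular":[0,0,-2]},{"dp":[-0.5,-0.8,0.5],"angular":[0,0,-2]},{"dp":[-0.4,-0.8,0],"angular":[0,0,-2]},{"dp":[-0.4,-0.8,0],"angular":[0,0,0]},{"dp":[0,0,0],"angular":[0,0,0]},{"dp":[0,0,0],"angular":[0,0,0]}]' 0
python3 - <<'E'
from h import *
d=snap("wrist");W=cloud(d);z=W[...,2];s=sense();print(s["tcp_pos"])
m=(W[...,0]>.3)&(W[...,0]<.65)
print("gauge");comps((z>.022)&(z<.06)&(W[...,1]<-.33)&m,W,100)
print("blade");comps((z>.009)&(z<.02)&(W[...,1]<-.33)&m,W,100)
print("head");comps((z>.075)&(z<.095)&(W[...,1]>-.36)&m&(W[...,1]<-.2),W,100)
cv2.imwrite("pics/w6.png",d["image"])
E
```

```text
p [ 0.5113 -0.2697  0.0443] F [-0.23  0.42  1.5 ] T [0.07 0.13 0.01] t 43.5
t: 44.1
tcp_pos: [0.511, -0.2694, 0.0435]
tool_rot: [0.087, 0.996, 0.0, -0.0]
force: [0.3, 0.6, -0.5]
finger_gap: 0.998
gripper_force: 0.0
t: 45.2
tcp_pos: [0.4446, -0.3894, 0.2243]
tool_rot: [0.14, 0.99, 0.0, 0.0]
force: [0.2, -0.4, -0.0]
finger_gap: 1.0
gripper_force: 0.0
[ 0.44487914 -0.38864878  0.2240195 ]
gauge
1 1435 px [322. 168.] ctr [ 0.4411 -0.3891] size [19.2 90.1] ang 73.6 z [0.0359 0.0379 0.0393]
blade
6 1221 px [320. 241.] ctr [ 0.5264 -0.4149] size [23.8 92.8] ang 73.3 z [0.0121 0.0133 0.0145]
head
1 1776 px [468. 261.] ctr [ 0.5596 -0.2708] size [59.5 38.4] ang 30.7 z [0.0787 0.0841 0.0853]
```

View pics/w6.png

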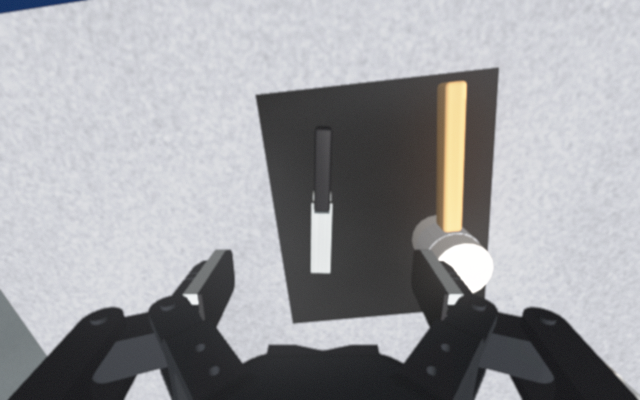

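```bash
python3 -m crank '[{"dp":[-0.12,0,-1],"angular":[0,0,-0.5]},{"dp":[0,0,-1],"angular":[0,0,0]},{"dp":[0,0,-1],"angular":[0,0,0]},{"dp":[0,0,-1],"angular":[0,0,0]},{"dp":[0,0,-1],"angular":[0,0,0]},{"dp":[0,0,-0.8],"angular":[0,0,0]},{"dp":[0,0,-0.5],"angular":[0,0,0]},{"dp":[0,0,-0.25],"angular":[0,0,0]},{"dp":[0,0,0],"angular":[0,0,0]},{"dp":[0,0,0],"angular":[0,0,0]},{"dp":[0,0,0],"angular":[0,0,0]}]' 0; python3 f.py
python3 -m crank '[{"dp":[0,0,0],"angular":[0,0,0]},{"dp":[0,0,0],"angular":[0,0,0]},{"dp":[0,0,0],"angular":[0,0,0]},{"dp":[0,0,0],"angular":[0,0,0]},{"dp":[0,0,0],"angular":[0,0,0]},{"dp":[0,0,0],"angular":[0,0,0]},{"dp":[0,0,0],"angular":[0,0,0]},{"dp":[0,0,0],"angular":[0,0,0]},{"dp":[0,0,0],"angular":[0,0,0]},{"dp":[0,0,0],"angular":[0,0,0]}]' 1 80; python3 f.py
```

```text
t: 46.35
tcp_pos: [0.442, -0.39, 0.0283]
tool_rot: [0.144, 0.99, -0.001, 0.001]
force: [0.2, 0.4, -0.9]
finger_gap: 0.998
gripper_force: 0.0
p [ 0.442  -0.39    0.0283] F [ 0.15  0.35 -0.95] T [-0.09 -0.    0.01] t 46.35
t: 47.35
tcp_pos: [0.4415, -0.3896, 0.0274]
tool_rot: [0.144, 0.99, -0.0, 0.0]
force: [-1.1, 0.8, 5.2]
finger_gap: 0.197
gripper_force: 79.0
p [ 0.4415 -0.3896  0.0274] F [-1.06  0.82  5.19] T [-0.    0.11  0.04] t 47.35
```

```bash
python3 -m crank '[{"dp":[0,0,0.5],"angular":[0,0,0]},{"dp":[0,0,1],"angular":[0,0,0]},{"dp":[0,0,1],"angular":[0,0,0]},{"dp":[0,0,1],"angular":[0,0,0]},{"dp":[0,0,1],"angular":[0,0,0]},{"dp":[0,0.6,0.9],"angular":[0,0,0]},{"dp":[0,1,0],"angular":[0,0,0]},{"dp":[0,1,0],"angular":[0,0,0]},{"dp":[0,1,0],"angular":[0,0,2]},{"dp":[0,1,0],"angular":[0,0,2]},{"dp":[0,1,0],"angular":[0,0,2]},{"dp":[0,1,0],"angular":[0,0,2]},{"dp":[0,1,0],"angular":[0,0,2]},{"dp":[0,1,0],"angular":[0,0,2]},{"dp":[0,1,0],"angular":[0,0,2]},{"dp":[0,1,0],"angular":[0,0,2]},{"dp":[-0.1,1,0],"angular":[0,0,0.6]},{"dp":[-0.2,1,0],"angular":[0,0,0]},{"dp":[-0.2,1,0],"angular":[0,0,0]},{"dp":[-0.2,1,0],"angular":[0,0,0]}]'
python3 -m crank '[{"dp":[-0.2,1,0],"angular":[0,0,0]},{"dp":[-0.2,1,0],"angular":[0,0,0]},{"dp":[-0.3,1,0],"angular":[0,0,0]},{"dp":[-0.3,1,0],"angular":[0,0,0]},{"dp":[-0.3,1,0],"angular":[0,0,0]},{"dp":[-0.3,1,0],"angular":[0,0,0]},{"dp":[-0.3,1,0],"angular":[0,0,0]},{"dp":[-0.3,1,0],"angular":[0,0,0]},{"dp":[-0.3,1,0],"angular":[0,0,0]},{"dp":[-0.2,1,0],"angular":[0,0,0]},{"dp":[0,0.9,0],"angular":[0,0,0]},{"dp":[0,0,0],"angular":[0,0,0]},{"dp":[0,0,0],"angular":[0,0,0]},{"dp":[0,0,0],"angular":[0,0,0]}]'
python3 - <<'E'
from h import *
pans()
E
python3 f.py
```

```text
t: 49.35
tcp_pos: [0.4193, 0.0499, 0.1892]
tool_rot: [-0.001, 1.0, 0.0, -0.0]
force: [0.4, -0.4, -2.9]
finger_gap: 0.197
gripper_force: 78.3
t: 50.75
tcp_pos: [0.3386, 0.3745, 0.1888]
tool_rot: [-0.001, 1.0, -0.001, -0.001]
force: [-0.2, -0.6, -1.6]
finger_gap: 0.197
gripper_force: 78.5
flanges
12 456 px [254. 203.] ctr [0.5428 0.2098] size [83.5 77.8] ang 41.9 z [0.0649 0.0681 0.0776]
22 434 px [182. 208.] ctr [0.5259 0.4051] size [78.6 78. ] ang 39.1 z [0.0651 0.0681 0.0805]
boss tops
1 187 px [251. 202.] ctr [0.5423 0.2086] size [36.6 37.8] ang 0.0 z [0.1032 0.1075 0.1116]
2 194 px [176. 207.] ctr [0.5264 0.4051] size [39.3 38.2] ang 40.1 z [0.103  0.1073 0.1109]
p [0.3389 0.3744 0.1889] F [ 0.51 -0.74 -2.23] T [-0.04  0.06 -0.02] t 50.8
```

Descend to just above contact (.079), after shifting +31 mm in y.

```bash
python3 -m crank '[{"dp":[0,1,0],"angular":[0,0,0]},{"dp":[0,0.03,-1],"angular":[0,0,0]},{"dp":[0,0,-1],"angular":[0,0,0]},{"dp":[0,0,-1],"angular":[0,0,0]},{"dp":[0,0,-0.5],"angular":[0,0,0]},{"dp":[0,0,-0.13],"angular":[0,0,0]},{"dp":[0,0,0],"angular":[0,0,0]},{"dp":[0,0,0],"angular":[0,0,0]},{"dp":[0,0,0],"angular":[0,0,0]}]'>/dev/null; python3 f.py
python3 -m crank '[{"dp":[0,0,-0.03],"angular":[0,0,0]},{"dp":[0,0,0],"angular":[0,0,0]},{"dp":[0,0,0],"angular":[0,0,0]}]'>/dev/null; python3 f.py
```

```text
p [0.3401 0.4069 0.0813] F [-0.52 -0.28 -1.73] T [-0.06  0.03  0.01] t 51.7
p [0.3394 0.4066 0.0796] F [ 0.2   0.54 -2.48] T [ 0.05  0.02 -0.01] t 52.0
```

```bash
python3 -m crank '[{"dp":[0,-0.04,-0.05],"angular":[0,0,0]},{"dp":[0,0,0],"angular":[0,0,0]},{"dp":[0,0,0],"angular":[0,0,0]}]'>/dev/null; python3 f.py
python3 -m crank '[{"dp":[0,0,-0.03],"angular":[0,0,0]},{"dp":[0,0,0],"angular":[0,0,0]},{"dp":[0,0,0],"angular":[0,0,0]}]'>/dev/null; python3 f.py
```

```text
p [0.3392 0.4052 0.0776] F [-0.31  0.27 -2.92] T [-0.01 -0.   -0.03] t 52.3
p [0.3394 0.4054 0.077 ] F [-0.32  0.46  0.33] T [-0.06 -0.07 -0.07] t 52.6
```

```bash
python3 -m crank '[{"dp":[0.1,0,0],"angular":[0,0,0]},{"dp":[0.1,0,0],"angular":[0,0,0]},{"dp":[0.08,0,0],"angular":[0,0,0]},{"dp":[0,0,0],"angular":[0,0,0]}]'>/dev/null; python3 f.py
for i in 1 2 3; do python3 -m crank '[{"dp":[0.04,0,0],"angular":[0,0,0]},{"dp":[0,0,0],"angular":[0,0,0]},{"dp":[0,0,0],"angular":[0,0,0]}]'>/dev/null; python3 f.py; done
```

```text
p [0.3487 0.4055 0.0769] F [ 0.37  0.37 -0.1 ] T [-0.01 -0.29  0.01] t 53.0
p [0.3492 0.4054 0.0769] F [0.54 0.14 0.92] T [-0.08 -0.24 -0.02] t 53.3
p [0.35   0.4053 0.0769] F [-1.65  0.04  0.19] T [-0.06 -0.1  -0.02] t 53.6
p [0.3509 0.4052 0.0768] F [-2.86  0.14  1.8 ] T [-0.01  0.08  0.04] t 53.9
```

```bash
for i in 1 2; do python3 -m crank '[{"dp":[0.04,0,0],"angular":[0,0,0]},{"dp":[0,0,0],"angular":[0,0,0]},{"dp":[0,0,0],"angular":[0,0,0]}]'>/dev/null; python3 f.py; done
```

```text
p [0.351  0.405  0.0768] F [-5.1   1.16  4.01] T [0.15 0.34 0.08] t 54.2
p [0.3511 0.4048 0.0768] F [-8.19  0.76  4.74] T [0.18 0.65 0.16] t 54.5
```

```bash
python3 -m crank '[{"dp":[-0.45,0,0],"angular":[0,0,0]},{"dp":[0,0,0.8],"angular":[0,0,0]},{"dp":[0,0,0.4],"angular":[0,0,0]},{"dp":[0.1,-0.95,0],"angular":[0,0,0]},{"dp":[0.1,-0.95,0],"angular":[0,0,0]},{"dp":[0.1,-0.95,0],"angular":[0,0,0]},{"dp":[0.1,-0.95,0],"angular":[0,0,0]},{"dp":[0.1,-0.95,0],"angular":[0,0,0]},{"dp":[0,-0.95,0],"angular":[0,0,0]},{"dp":[0,-0.84,0],"angular":[0,0,0]},{"dp":[0,0,0],"angular":[0,0,0]},{"dp":[0,0,0],"angular":[0,0,0]},{"dp":[0,0,0],"angular":[0,0,0]}]'>/dev/null; python3 f.py; python3 -c "
from h import *
pans()"
```

```text
p [0.356  0.2098 0.113 ] F [ 0.13  0.09 -1.56] T [-0.04  0.04 -0.02] t 55.8
flanges
12 472 px [254. 203.] ctr [0.5435 0.2084] size [78.1 80.6] ang 0.8 z [0.0651 0.0681 0.077 ]
16 442 px [183. 208.] ctr [0.5263 0.4049] size [78.2 78.2] ang 65.0 z [0.0651 0.0681 0.0797]
boss tops
1 186 px [251. 202.] ctr [0.5422 0.2086] size [36.5 38.1] ang 1.0 z [0.1043 0.1077 0.1113]
2 192 px [176. 207.] ctr [0.5265 0.4048] size [36.4 40.1] ang 2.0 z [0.1024 0.1074 0.1112]
3 278 px [250. 241.] ctr [0.4434 0.2087] size [94.9 24.1] ang 1.7 z [0.0983 0.1004 0.1084]
```

```bash
python3 -m crank '[{"dp":[0,0,-0.5],"angular":[0,0,0]},{"dp":[0,0,-0.4],"angular":[0,0,0]},{"dp":[0,0,-0.2],"angular":[0,0,0]},{"dp":[0,-0.02,-0.05],"angular":[0,0,0]},{"dp":[0,0,0],"angular":[0,0,0]},{"dp":[0,0,0],"angular":[0,0,0]},{"dp":[0,0,0],"angular":[0,0,0]}]'>/dev/null; python3 f.py
python3 -m crank '[{"dp":[0,0,-0.03],"angular":[0,0,0]},{"dp":[0,0,0],"angular":[0,0,0]},{"dp":[0,0,0],"angular":[0,0,0]}]'>/dev/null; python3 f.py
python3 -m crank '[{"dp":[0,0,-0.03],"angular":[0,0,0]},{"dp":[0,0,0],"angular":[0,0,0]},{"dp":[0,0,0],"angular":[0,0,0]}]'>/dev/null; python3 f.py
```

```text
p [0.3555 0.2087 0.0787] F [ 0.35  1.08 -2.61] T [-0.03  0.06  0.05] t 56.55
p [0.3553 0.2085 0.0776] F [-0.29 -0.57 -1.33] T [-0.01  0.09  0.  ] t 56.85
p [0.3553 0.2085 0.0767] F [-1.24 -0.61  0.55] T [-0.06 -0.16 -0.11] t 57.15
```

```bash
python3 -m crank '[{"dp":[0.1,0,0],"angular":[0,0,0]},{"dp":[0.1,0,0],"angular":[0,0,0]},{"dp":[0.1,0,0],"angular":[0,0,0]},{"dp":[0,0,0],"angular":[0,0,0]},{"dp":[0,0,0],"angular":[0,0,0]}]'>/dev/null; python3 f.py
for i in 1 2 3; do python3 -m crank '[{"dp":[0.04,0,0],"angular":[0,0,0]},{"dp":[0,0,0],"angular":[0,0,0]},{"dp":[0,0,0],"angular":[0,0,0]}]'>/dev/null; python3 f.py; done
```

```text
p [0.3653 0.2087 0.0766] F [ 0.16 -0.13  0.69] T [-0.1  -0.32 -0.06] t 57.65
p [0.3654 0.2085 0.0766] F [-0.55 -0.09  2.1 ] T [-0.01 -0.2  -0.01] t 57.95
p [0.3663 0.2085 0.0766] F [-2.89 -0.41  2.02] T [ 0.04 -0.08  0.02] t 58.25
p [0.3677 0.2085 0.0765] F [-2.83 -1.14  0.99] T [-0.03  0.03 -0.03] t 58.55
```

```bash
for i in 1 2; do python3 -m crank '[{"dp":[0.04,0,0],"angular":[0,0,0]},{"dp":[0,0,0],"angular":[0,0,0]},{"dp":[0,0,0],"angular":[0,0,0]}]'>/dev/null; python3 f.py; done
```

```text
p [0.3678 0.2083 0.0765] F [-5.15  0.38  3.99] T [0.08 0.21 0.06] t 58.85
p [0.3678 0.2082 0.0765] F [-6.79  0.94  5.9 ] T [0.09 0.34 0.12] t 59.15
```

```bash
python3 -m crank '[{"dp":[-0.5,0,0],"angular":[0,0,0]},{"dp":[-0.15,0,0],"angular":[0,0,0]},{"dp":[0,0,0.9],"angular":[0,0,0]},{"dp":[0,0,1],"angular":[0,0,0]},{"dp":[0,0,1],"angular":[0,0,0]},{"dp":[0.2,-0.9,0.8],"angular":[0,0,0]},{"dp":[0.3,-1,0],"angular":[0,0,0]},{"dp":[0.3,-1,0],"angular":[0,0,-2]},{"dp":[0.3,-1,0],"angular":[0,0,-2]},{"dp":[0.3,-1,0],"angular":[0,0,-2]},{"dp":[0.3,-1,0],"angular":[0,0,-2]},{"dp":[0.3,-1,0],"angular":[0,0,-2]},{"dp":[0.3,-1,0],"angular":[0,0,-2]},{"dp":[0.3,-1,0],"angular":[0,0,-2]},{"dp":[0.3,-1,0],"angular":[0,0,-2]},{"dp":[0.3,-1,0],"angular":[0,0,-1]},{"dp":[0.3,-1,0],"angular":[0,0,0]},{"dp":[0.2,-1,0],"angular":[0,0,0]},{"dp":[0,-1,0],"angular":[0,0,0]},{"dp":[0,-1,0],"angular":[0,0,0]}]'
python3 -m crank '[{"dp":[0,-1,0],"angular":[0,0,0]},{"dp":[0,-1,0],"angular":[0,0,0]},{"dp":[0,-1,0],"angular":[0,0,0]},{"dp":[0,-1,0],"angular":[0,0,0]},{"dp":[0,-1,0],"angular":[0,0,0]},{"dp":[0,-0.5,0],"angular":[0,0,0]},{"dp":[0,0,0],"angular":[0,0,0]},{"dp":[0,0,0],"angular":[0,0,0]}]'
python3 - <<'E'
from h import *
W=cloud(snap("top"));I=snap("top")["image"];z=W[...,2];v,u=np.mgrid[:400,:640]
print("mat");comps((u>390)&(u<520)&(v>150)&(v<290)&(z<.012)&(I.min(2)<45),W,500)
print("mallet");comps((z>.05)&(z<.09)&(u>395)&(u<460)&(v>170)&(v<290),W,100)
E
```

```text
t: 61.15
tcp_pos: [0.4619, -0.2401, 0.187]
tool_rot: [0.147, 0.989, 0.0, -0.0]
force: [0.6, 0.2, -1.7]
finger_gap: 0.195
gripper_force: 78.8
t: 61.95
tcp_pos: [0.4613, -0.4022, 0.1869]
tool_rot: [0.147, 0.989, 0.001, -0.001]
force: [0.3, 0.2, -1.4]
finger_gap: 0.196
gripper_force: 78.9
mat
8 6103 px [461. 227.] ctr [ 0.5154 -0.3368] size [258.  296.7] ang 79.9 z [0.0014 0.0052 0.009 ]
mallet
1 892 px [433. 215.] ctr [ 0.4911 -0.2742] size [ 59.1 204.9] ang 86.7 z [0.0542 0.0621 0.0873]
```

```bash
python3 -m crank '[{"dp":[0,0,-1],"angular":[0,0,0]},{"dp":[0,0,-1],"angular":[0,0,0]},{"dp":[0,0,-1],"angular":[0,0,0]},{"dp":[0,0,-1],"angular":[0,0,0]},{"dp":[0,0,-0.8],"angular":[0,0,0]},{"dp":[0,0,-0.35],"angular":[0,0,0]},{"dp":[0,0,-0.12],"angular":[0,0,0]},{"dp":[0,0,0],"angular":[0,0,0]},{"dp":[0,0,0],"angular":[0,0,0]},{"dp":[0,0,0],"angular":[0,0,0]}]' >/dev/null; python3 f.py
python3 -m crank '[{"dp":[0,0,-0.04],"angular":[0,0,0]},{"dp":[0,0,0],"angular":[0,0,0]},{"dp":[0,0,0],"angular":[0,0,0]}]' >/dev/null; python3 f.py
```

```text
p [ 0.4624 -0.4042  0.0309] F [-0.2   0.54 -1.55] T [ 0.02  0.08 -0.04] t 63.05
p [ 0.4617 -0.4036  0.0285] F [-0.66  0.68 -1.94] T [0.04 0.01 0.01] t 63.35
```

```bash
python3 -m crank '[{"dp":[0,0,-0.03],"angular":[0,0,0]},{"dp":[0,0,0],"angular":[0,0,0]},{"dp":[0,0,0],"angular":[0,0,0]}]' >/dev/null; python3 f.py
python3 -m crank '[{"dp":[0,0,0],"angular":[0,0,0]},{"dp":[0,0,0],"angular":[0,0,0]},{"dp":[0,0,0],"angular":[0,0,0]},{"dp":[0,0,0],"angular":[0,0,0]},{"dp":[0,0,0],"angular":[0,0,0]},{"dp":[0,0,0],"angular":[0,0,0]}]' 0
python3 -m crank '[{"dp":[0,0,0.5],"angular":[0,0,0]},{"dp":[0,0,1],"angular":[0,0,0]},{"dp":[0,0,1],"angular":[0,0,0]},{"dp":[0,0,1],"angular":[0,0,0]},{"dp":[0,0,1],"angular":[0,0,0]},{"dp":[0,0,1],"angular":[0,0,0]},{"dp":[-0.5,0,1],"angular":[0,0,0]},{"dp":[-0.5,0,0],"angular":[0,0,0]},{"dp":[0,0,0],"angular":[0,0,0]},{"dp":[0,0,0],"angular":[0,0,0]}]' 0
python3 -c "
from h import *
pans();d=snap('top');cv2.imwrite('pics/t7.png',d['image']);print(sense()['q'])"
```

```text
p [ 0.4618 -0.4036  0.0274] F [-0.21  0.08 -0.96] T [-0.03 -0.02 -0.03] t 63.65
t: 64.25
tcp_pos: [0.4617, -0.4035, 0.0274]
tool_rot: [0.147, 0.989, -0.0, 0.0]
force: [-0.7, -0.7, -0.1]
finger_gap: 1.004
gripper_force: 0.0
t: 65.25
tcp_pos: [0.4311, -0.4029, 0.2219]
tool_rot: [0.148, 0.989, 0.001, -0.0]
force: [-0.5, 0.2, 0.2]
finger_gap: 0.997
gripper_force: 0.0
flanges
11 457 px [254. 203.] ctr [0.5423 0.209 ] size [78.2 78.1] ang 52.7 z [0.0651 0.0683 0.0808]
27 419 px [183. 208.] ctr [0.5258 0.4053] size [75.4 79.8] ang 0.9 z [0.065  0.0678 0.0792]
boss tops
1 189 px [251. 202.] ctr [0.5423 0.2087] size [36.5 38.1] ang 1.0 z [0.1042 0.1075 0.1113]
2 195 px [176. 207.] ctr [0.5264 0.4048] size [36.6 38.9] ang 3.0 z [0.1025 0.1075 0.1111]
[-9.40305491e-01  5.13733838e-01  1.54825264e+00  3.20940136e-04
  1.08175777e+00 -2.21582671e+00]
```

View pics/t7.png

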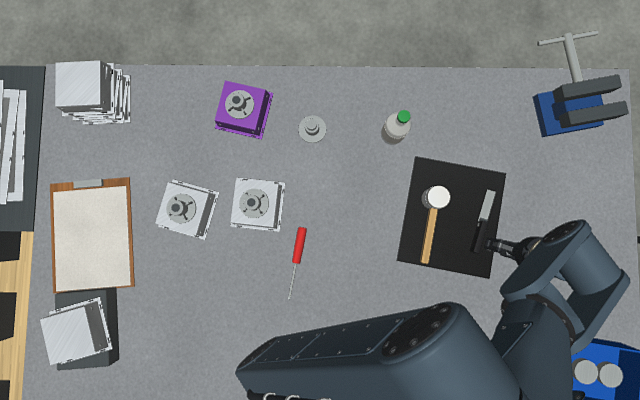

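Both tools lie on the mat (mallet at pixel 437,197; gauge at 484,220). Both pans' flanges are down, and the bottle, spare boss and driver are where they were.

```bash
python3 -c "
from station import order
print(order.sign_off())"
```

```text
the job is handed in; nothing more can be done
None
```

The job is handed in after about 65 s: there were two pans, the blade went in under both bosses, I pressed both home with the mallet, and on the second try it jammed at both; both tools are back on the mat, and the bottle, spare boss and screwdriver are untouched.

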